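# Prop the settings chart board with its yellow leg

### The job

The release settings chart on the binding bench must be braced before the next ski is tested. Push the yellow prop leg on the back of its board out from the board, all the way until it meets its stop, and leave it standing there. Leave the blue-legged board's leg as it is and do not shift the chrome depth gauge.

Things in the scene. Friction and masses are not known exactly. Their poses are not given: they have to be found in the camera images.
- settings_board: Board with the yellow leg: fixed upright grey panel 190 mm wide (y), 8 thick (x), top 110 above the bench, in a 14 mm wide rail. Origin on the bench under its middle; z up, +x out of its back (leg side), paper chart on -x. Leg's upright hinge axis at x = 14, y = 0. Leg: yellow plate, 100 long from the hinge, 8 thick, centred on the axis, 14 to 104 above the bench. A similar board has a blue leg.
- yellow_leg (a joint): Angle of the yellow leg, rad: 0 = flat along the panel, pointing to the board's +y; grows as its free end swings out; 1.57 = at its stop, square to the panel, pointing to the board's +x. Starts 0.45 to 0.85. Stiff hinge (0.12 N m friction, 1.5 N at 80 mm out): it stays where left. Push on the side facing the panel; that gap is open from above.
- blue_leg_tip (a point): Middle of the free end of the blue leg of the look-alike board, 59 mm above the bench; it should stay where it is.
- depth_gauge: Chrome depth gauge lying loose on the bench beyond the boards: a T-shaped steel tool, beam 150 mm long (its y), crossbar 90 mm (its x), at most 18 mm high. Origin: middle of the beam, on the bench. To be left lying.

How it is judged:
By the outcome, as a careful person would: the job done as asked, in the order asked, and still so for the second after the job is handed in, with the robot touching nothing.
It also fails if it takes over 32 s, if anything falls off the work surface, if the arm or the gripper's body presses on something with over 40 N, if the wrist force passes 120 N, or if a joint passes its speed limit or range.

### The arm

A 6-joint arm with a two-finger parallel gripper is mounted at the origin on the work surface. World frame = base frame: x ahead of the robot, y to its left, z up, the work surface at z = 0. Lengths are in mm, angles in degrees, forces in N, time in s.
With the tool pointing down it reaches from about 325 to 925 mm from the base axis. Payload 3.1 kg.
Tool frame: the origin (TCP) lies at the very end of the fingers, on their centre line; the grasp point (between the pads) lies grasp_offset behind it (grasp_offset is the distance from the TCP to the grasp point, in mm); z points along the fingers, y is the line along which they close (so a half turn about z gives the same grasp; the last joint's range is limited). The gripper opens to 85 mm and grips with 20 to 120 N. Pads are 22 mm wide; open, the fingers measure 114 mm over their backs; the gripper's body (76 mm by 85 mm) begins 54 mm behind the grasp point. The pads swing forward as they close: fully open they stand 13 mm farther back than shut.
Start: joints at [65.993, 12.427, 92.441, -0, 75.132, -6.429], TCP at [188.737, 595.833, 231.3] pointing down, gripper open.
Joint ranges: [-157.48, 157.48], [-44.54, 120.13], [17.64, 146.25], [-64.5, 244.5], [7.68, 150.69], [-147.95, 147.95]. Speed limits (degrees/s): [159.86, 159.86, 180, 180, 180, 180].

### API

Orientations are given as [roll, pitch, yaw] about the fixed x, y, z axes, in that order (R = Rz(yaw) Ry(pitch) Rx(roll)).
In Python, from station import * gives the robot as it stands. Calls block until the motion is done:
- goto(position, orientation): joint-space move of the TCP to a pose.
- move_l(position, attitude=None, speed=150): straight line of the TCP; attitude=None keeps the orientation; speed is the mean speed in mm/s.
- move_j(angles): joint-space move.
- grip(opening, squeeze=None): finger opening in mm; squeeze is the grip in N (None keeps the last); returns when the fingers have stopped.
- wait(seconds).
- solve_ik(position, orientation): joint angles nearest the present ones, or None.
- get_obs(): the state.
- get_image(name): name is "scene" or "top" or "wrist"; returns the picture (400x640x3 uint8, red, green, blue); there is no depth.
- get_calibration(name): a dict with "fx", "fy", "cx", "cy" (pixels), "R" (3x3) and "t" (3): a world point X has camera coordinates R X + t; the wrist camera has in their place "mount" (4x4, takes a point from camera to tool coordinates, whose origin is the TCP and whose axes are the flange's). Camera axes: x right, y down, z forward; pixel columns grow to the right and rows downward; lengths in mm; the calibration is good to about 2 mm. A picture is of the moment at which its call begins: read the wrist's pose just before it. get_calibration takes no time and is no camera call.
A pose or a line that the arm cannot do raises Unreachable and nothing moves.
- sign_off(): hands the job in; it is judged then, once.
Trained networks look in the newest picture that a camera, given by its name, has taken for a name from the list of things; names that differ only in an ending like _2 or _b are one class to them, and where a whole thing is asked for, a point or a joint stands for the part that bears it (a point fixed in the world has none). Each returns a list of dicts, best first, with "score" (0 to 1); they miss things now and then, are a little off and sometimes report something else, mostly with a low value. They report only what shows in the picture. A call takes as long as a camera call.
- spot_in(name, camera): "extent" ([centre column, centre row, width, height] in pixels, round what is visible of it).
- regions_of(name, camera): "region" (400x640 bool, what is visible of it) and "extent" ([centre column, centre row, width, height] in pixels, round what is visible of it).
The state is a dict: "t": time; "joint_pos": joint angles; "qvel": joint speeds; "effort": joint torques, N m; "tcp_pos": TCP position; "ee_rot": TCP orientation; "wrist_force": force on the tool from outside, world axes, zero at the start; "moment": the same for the moment, N m; "grip_width": finger opening in mm; "grip_force": force on a finger pad.
Only numpy, scipy, OpenCV 4.12 (cv2) and the standard library are available. Lean on these libraries where they do the work, as an engineer would, in place of code of your own. Each camera call takes 0.05 s, during which the arm holds its last target. There are 200 camera calls.

## Working session

There is one attempt and no reset: what is moved stays moved. The work goes in short steps, each a Python script; the robot and the scene stay as the last script left them, time stands still between calls to the robot, and variables do not carry over. Pictures are saved under pics/ and viewed, at most 10 in all, crops included, and the job is handed in when it is done.

```bash
mkdir -p pics; python3 - <<'E'
from station import *
import cv2
for c in ("scene","top"):
    im=get_image(c); cv2.imwrite(f"pics/{c}0.png",im[:,:,::-1])
    for n in ("settings_board","yellow_leg","blue_leg_tip","depth_gauge"):
        print(c,n,[(round(d["score"],2),[round(float(v)) for v in d["extent"]]) for d in spot_in(n,c)][:3])
    k=get_calibration(c);print(k)
print(get_obs())
E
```

```text
scene settings_board [(0.96, [196, 224, 99, 91])]
scene yellow_leg [(0.58, [217, 217, 52, 39])]
scene blue_leg_tip [(0.61, [346, 139, 41, 29])]
scene depth_gauge [(0.96, [367, 242, 64, 42]), (0.66, [347, 138, 42, 28])]
{'fx': 497.38905393799035, 'fy': 497.38905393799035, 'cx': 319.7194319271546, 'cy': 193.49077496108015, 'R': array([[ 0.66317061,  0.74832608, -0.01458826],
       [ 0.49465989, -0.45283114, -0.74179212],
       [-0.56170841,  0.48471851, -0.6704712 ]]), 't': array([-441.4445022 , -244.5942037 , 1469.64177222])}
top settings_board [(0.72, [460, 256, 110, 38]), (0.22, [242, 257, 43, 32])]
top yellow_leg [(0.87, [435, 252, 44, 20])]
top blue_leg_tip [(0.77, [243, 257, 41, 31])]
top depth_gauge [(0.91, [324, 157, 71, 39])]
{'fx': 428.74627486232936, 'fy': 428.74627486232936, 'cx': 324.3735761730498, 'cy': 207.2977748495142, 'R': array([[ 0.02487108, -0.99963903, -0.0101606 ],
       [-0.99214135, -0.02343527, -0.12290779],
       [ 0.1226253 ,  0.0131376 , -0.99236608]]), 't': array([ 47.27995073, 620.35031813, 883.92436706])}
{'t': 0.5, 'joint_pos': array([ 6.59934390e+01,  1.24283898e+01,  9.24430775e+01, -1.33154702e-03,
        7.51320386e+01, -6.42904999e+00]), 'qvel': array([ 0.0022337 , -0.05228646, -0.06038248, -0.06681419, -0.10934838,
        0.00909492]), 'effort': array([ 8.11925711e-04, -3.96384394e+01, -3.03840029e+01, -1.99655733e-04,
        2.15186396e-03,  1.32650490e-05]), 'tcp_pos': array([188.73390807, 595.81316306, 231.27124082]), 'ee_rot': array([-1.79996372e+02,  8.86287574e-04,  1.62422831e+02]), 'wrist_force': array([-0.61782642,  0.74391899,  0.34010186]), 'moment': array([0.0007382 , 0.03722907, 0.00415774]), 'grip_force': 0.0, 'grip_width': 85.6333256798978}
```

View pics/scene0.png

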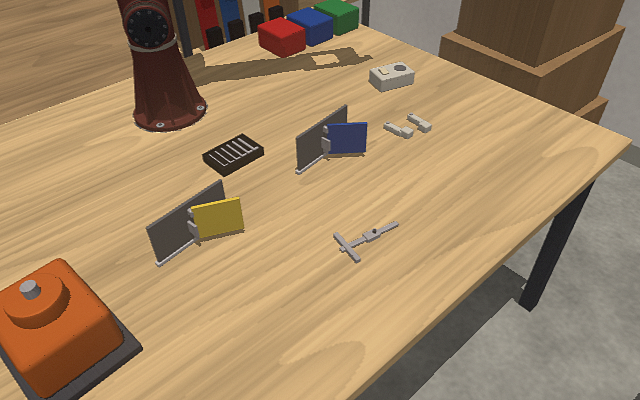

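```bash
python3 -c "
import cv2
im=cv2.imread('pics/top0.png');cv2.imwrite('pics/topc.png',cv2.resize(im[170:300,360:560],None,fx=4,fy=4,interpolation=2))"
```

```text
(no output)
```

View pics/top0.png

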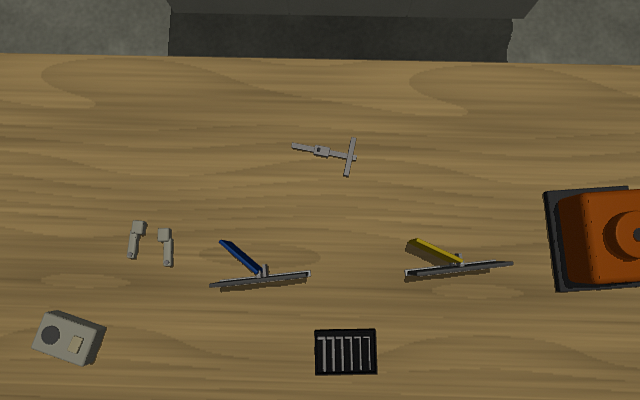

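View pics/topc.png

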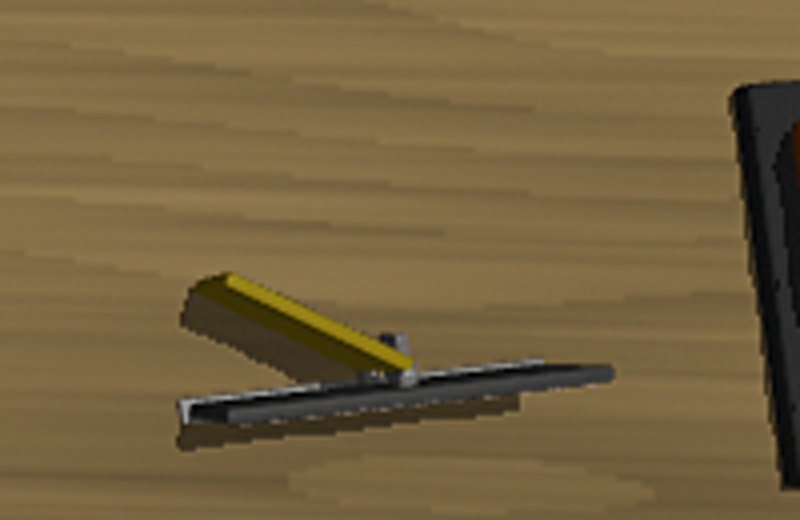

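The scene view shows the yellow-legged board at about (190,220), with the blue board at (330,140) and the gauge at (367,242), both well away. In the top crop the panel's top edge runs (416.5,273.7)–(513,263) and the leg's top edge runs from its hinge at (462,260.5) to its tip at (417.5,239.5). The leg points to world +y and opens toward +x.

```bash
cat > h.py <<'E'
import numpy as np
from station import *
def ray(px,z,c="top"):
    k=get_calibration(c);R,t=np.array(k["R"]),np.array(k["t"])
    d=R.T@np.array([(px[0]-k["cx"])/k["fx"],(px[1]-k["cy"])/k["fy"],1]);o=-R.T@t
    return o+d*(z-o[2])/d[2]
E
python3 - <<'E'
from h import *
import cv2
P={n:ray(p,z) for n,p,z in [("pl",(416.5,273.7),110),("pr",(513,263),110),("tip",(417.5,239.5),104),("hin",(462,260.5),104)]}
for n in P: print(n,P[n].round(1))
u=P["pl"]-P["pr"];print("width",np.linalg.norm(u),"leg",np.linalg.norm(P["tip"]-P["hin"]))
u/=np.linalg.norm(u);n=np.array([u[1],-u[0],0]);m=(P["pl"]+P["pr"])/2;H=m+14*n
print("u",u,"n",n,"hinge pred",H, "yaw board",np.degrees(np.arctan2(n[1],n[0])))
v=P["tip"]-H;print("leg len",np.linalg.norm(v),"ang",np.arctan2(v@n,v@u))
print([k for k in dir() if "offset" in k.lower()])
try: print(grasp_offset)
except NameError: pass
a=np.arctan2(v@n,v@u)
# check with scene
k=get_calibration("scene");im=cv2.imread("pics/scene0.png")
for X in (P["pl"],P["pr"],P["tip"],H+[0,0,-6]):
    q=k["R"]@X+k["t"];print((q[:2]/q[2]*k["fx"]+[k["cx"],k["cy"]]).round())
E
```

```text
pl [ 484.5 -120.7  110. ]
pr [ 509.8 -307.8  110. ]
tip [ 551.2 -124.   104. ]
hin [ 512.2 -211.   104. ]
width 188.81651861935234 leg 95.32218658273314
u [-0.13388136  0.99099737  0.        ] n [0.99099737 0.13388136 0.        ] hinge pred [ 511.03299829 -212.41720024  110.        ] yaw board 7.693939603274743
leg len 97.28870441953849 ang 0.5608994118687564
['grasp_offset']
18.700000000000003
[221. 179.]
[146. 227.]
[238. 197.]
[190. 207.]
```

The scene-camera reprojections match the picture: panel ends, leg tip and hinge all line up. The panel measures 189 mm and the leg starts at about 0.56 rad. Next I'll insert the closed fingers into the gap and sweep along the arc, with a force check.

```bash
cat >> h.py <<'E'
from scipy.spatial.transform import Rotation as Ro
u=np.array([-.13388,.99100,0]);n=np.array([.99100,.13388,0]);H=np.array([511.,-212.4,0])
def W(s,m,z): return H+s*u+m*n+[0,0,z]
def ori(a,sg):
    y=sg*(np.cos(a)*u+np.sin(a)*n);zz=np.array([0,0,-1.]);x=np.cross(y,zz)
    return Ro.from_matrix(np.c_[x,y,zz]).as_euler("xyz",degrees=True)
def arc(a,r=72,d=15): return W(r*np.cos(a)+d*np.sin(a),r*np.sin(a)-d*np.cos(a),62)
E
python3 - <<'E'
from h import *
for sg in (1,-1):
    for p,a in ((W(72,8,62),0),(arc(1.6),1.57)):
        q=solve_ik(p,ori(a,sg));print(sg,None if q is None else np.round(q))
E
```

```text
1 [ -23.   13.  112.   -0.   55. -121.]
1 [-25.  22. 101.   0.  58. -32.]
-1 [-23.  13. 112.  -0.  55.  59.]
-1 [-25.  22. 101.  -0.  58. 148.]
```

```bash
python3 - <<'E'
from h import *
import cv2
grip(0); goto(W(72,8,225),ori(0,1))
p=get_obs()["tcp_pos"]; 
move_l(W(72,8,130),speed=200)
f0=get_obs()["wrist_force"]
move_l(W(72,8,62),speed=100)
f=get_obs()["wrist_force"]-f0;print("down",f.round(1),get_obs()["t"],get_obs()["grip_width"])
if np.linalg.norm(f)<8:
    for a in list(np.arange(.5,1.5,.1))+list(np.arange(1.5,1.70,.02)):
        move_l(arc(a),ori(min(a,1.57),1),speed=60 if a<1.49 else 30)
        o=get_obs();f=o["wrist_force"]-f0
        print(round(a,2),f.round(1),round(o["t"],1))
        if np.linalg.norm(f[:2])>(14 if a>1.35 else 10): break
for c in("top","wrist"): cv2.imwrite(f"pics/{c}1.png",get_image(c)[:,:,::-1])
E
```

```text
down [ 0.7 -0.1 -0. ] 5.55 0.24133610166247446
0.5 [-0.8  1.2 -0.7] 6.2
0.6 [-0.   0.8  0.1] 6.5
0.7 [-0.7  0.6 -0.2] 6.8
0.8 [-1.1  1.4  0.1] 7.0
0.9 [-1.2  1.8 -0.9] 7.3
1.0 [-0.2  1.1 -0.3] 7.6
1.1 [-0.6  0.9 -0.4] 7.8
1.2 [-0.5  1.1 -0.7] 8.1
1.3 [-0.4  1.7 -0.2] 8.4
1.4 [-1.   0.7 -0.2] 8.7
1.5 [-0.1  1.3 -0.1] 9.1
1.52 [-1.4  1.4  0.6] 9.3
1.54 [-2.   3.2  0.8] 9.6
1.56 [-1.4  5.1  0.8] 9.8
1.58 [-3.3  8.4  2.9] 10.1
1.6 [-3.  11.4  2.4] 10.3
1.62 [-3.3 14.2  4.9] 10.6
```

The force climbs steadily from 1.54 rad to 14 N, about ten times the hinge friction, so the leg is at its stop. Next I'll back off and check.

```bash
python3 - <<'E'
from h import *
import cv2
p=get_obs()["tcp_pos"]; q=p+25*u
move_l(q,speed=80); move_l(q+[0,0,150],speed=200)
goto(q+250*u+[-60,0,170],ori(1.57,1))
im=get_image("top");cv2.imwrite("pics/topd.png",cv2.resize(im[170:300,360:560,::-1],None,fx=4,fy=4,interpolation=2))
for c in("yellow_leg","blue_leg_tip","depth_gauge"): print(c,[np.round(d["extent"]) for d in spot_in(c,"top")][:1])
k=get_calibration("top")
for X in (W(0,0,104),W(0,100,104)):
    v=k["R"]@X+k["t"];v=v[:2]/v[2]*k["fx"]+[k["cx"],k["cy"]];print(((v-[360,170])*4).round())
print(get_obs()["t"])
E
```

```text
yellow_leg [array([455., 237.,  20.,  53.])]
blue_leg_tip []
depth_gauge [array([325., 157.,  68.,  43.])]
[411. 365.]
[381. 163.]
13.325
```

View pics/topd.png

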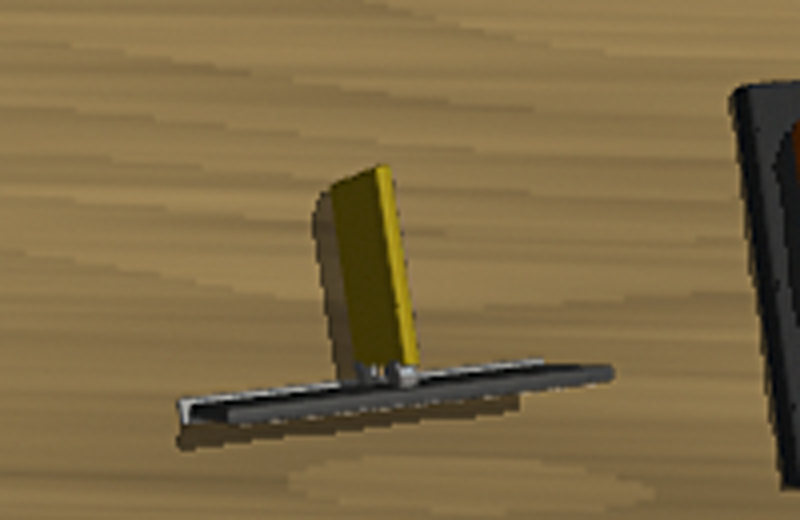

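The leg's top edge runs from about (411,362) to (384,168) in the crop. A fully open leg would run (411,365) to (381,163), so it is square to the panel at its stop. The gauge's detection is unchanged, and the blue leg is probably just hidden by the arm.

```bash
python3 -c "
from station import *
sign_off()"
```

```text
the job is handed in; nothing more can be done
```

The yellow leg is pushed out square to its board, against its stop, and the job is handed in at about 13 s. The depth gauge hasn't shifted, and the arm never went near the blue leg, though the last picture didn't show it.

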